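# Blow off a set ring and hold it up tilted over the sorting tray

### The arm

A 6-joint arm with a two-finger parallel gripper is mounted at the origin on the work surface. World frame = base frame: x ahead of the robot, y to its left, z up, the work surface at z = 0. Lengths are in m, angles in rad, forces in N, time in s.
With the tool pointing down it reaches from about 0.275 to 0.725 m from the base axis. Payload 5.6 kg.
Tool frame: the origin (TCP) lies on the centre line of the jaws, within the pads' length; the fingertips stand 22 mm ahead of it and the grasp point (between the pads) lies 3 mm ahead of it; z points along the fingers, y is the line along which they close (so a half turn about z gives the same grasp; the last joint's range is limited). The gripper opens to 85 mm and grips with 20 to 120 N. Pads are 22 mm wide; open, the fingers measure 114 mm over their backs; the gripper's body (76 mm by 85 mm) begins 54 mm behind the grasp point. The pads swing forward as they close: fully open they stand 13 mm farther back than shut.
Start: joints at [1.393, 0.255, 0.108, 0, -1.424, -0.285], TCP at [0.246, 0.492, 0.253] pointing down, gripper open.
Joint ranges: [-2.95, 2.95], [-1.21, 1.97], [-1.09, 1.5], [-2.87, 1.71], [-2.94, -0.07], [-3.05, 3.05]. Speed limits (rad/s): [2.57, 2.57, 3.14, 3.14, 3.14, 3.14].

### API

Orientations are given as a unit quaternion [w, x, y, z].
In Python, from plant import ctrl, imaging gives the robot as it stands.
- The arm moves only by the tool carry_out, never from a script. Its argument "increments" is a list of rows, each an object of numbers: "tx", "ty", "tz": the shift along the tool's x, y, z normalised to -1 to 1, where 1 is 200 mm; "turn": the turn about the tool's z normalised to -1 to 1, where 1 is 120 degrees; "jaw": the opening, from 0 (shut) to 1 (fully open). In form: [{"tx": .., "ty": .., "tz": .., "turn": .., "jaw": ..}, ...]. A call has 1 to 12 rows; each row is the pose to reach, as a shift and turn from the pose commanded when the call began, along the tool's axes at that moment; what a row does not reach only later rows make up. A row lasts 1/8 s, in which the tool goes at most 62.5 mm and 10.7 degrees, less where a joint would pass 70% of its speed; a pose out of reach is approached as far as the arm can. A call with a number of a shift or a turn outside -1 to 1 is refused whole. A call with a gripper value outside its range is refused whole. The fingers move at their own pace and stop on an object; the grip force is fixed at half the most. Time passes only in rows, so rows that repeat a pose let the fingers close. It gives the time, the measured TCP pose, the force, the opening and the grip force at its end, in the units of the state.
- ctrl.sense(): the state, without advancing time (a new reading comes with each control period).
- imaging.get_image(name): name is "scene" or "top" or "wrist"; returns the picture (480x640x3 uint8, red, green, blue); there is no depth.
- imaging.calibration(name): a dict with "intrinsics" (3x3 intrinsics, pixels), "distortion" ([k1, k2, p1, p2, k3] as OpenCV has them; the pictures are not rectified), "rvec" (rotation vector, rad) and "tvec" (3), from world to camera coordinates, as OpenCV has them. Camera axes: x right, y down, z forward; pixel columns grow to the right and rows downward; lengths in m; the calibration is good to about 2 mm. A picture is of the moment at which its call begins: read the wrist's pose just before it. calibration takes no time and is no camera call; for the wrist camera it gives the pose at the moment of the call.
- ctrl.sign_off(): hands the job in; it is judged then, once.
The state is a dict: "clock": time; "q": joint angles; "dq": joint speeds; "joint_efforts": joint torques, N m; "tcp_pos": TCP position; "orientation": TCP orientation; "ft_force": force on the tool from outside, world axes, zero at the start; "moment": the same for the moment, N m; "width": finger opening in m; "gripper_force": force on a finger pad.
Only numpy, scipy, OpenCV 4.12 (cv2) and the standard library are available. Lean on these libraries where they do the work, as an engineer would, in place of code of your own. Each camera call takes 0.05 s, during which the arm holds its last target. There are 200 camera calls.

### The job

The ring in the wooden ring clamp, standing in its block in front of the air gun, has just been polished: squeeze the gun's red trigger right in for about half a second to blow the grit out of the setting, and let it go. Then draw the clamp up out of the block by its wood, lean it over at least half way from upright to level and hold it there, the ring over the white tray and the whole clamp at least 10 cm above the bench, finishing while you still hold it, motionless. Nothing may touch the ring, and the other things on the bench stay where they are.

Things in the scene. Friction and masses are not known exactly. Their poses are not given: they have to be found in the camera images.
- station: Blow-off station, bolted down: grey steel plate 110 (x) by 250 (y) by 8 mm carrying a light wooden block (70 x 70 mm, top 48 mm above the bench) and an air blow gun clamped on its side on a steel post. Origin: on the bench, 10 mm to +y of the plate's centre; z up. Silver valve body and post: x -20 to 25, y 45 to 120 mm. A copper pipe rises to the grip's end at x = -138, y = 85 mm.
- nozzle (a point): Tip of the gun's black nozzle, 140 mm above the bench, 65 mm from the clamp's axis; it points along station (0.12, -0.99, 0) at the ring. The nozzle tube is 8 mm thick.
- grip (a point): Centre of the gun's blue grip, at station (-62, 85, 140) mm. The grip lies level along station x, from x = -12 to -112 mm; it is 28 mm deep along y (front face y = 71, back face y = 99 mm) and 26 mm high, with free air above and below it.
- trigger (a joint): The gun's red trigger, a bar 8 mm thick and 16 mm high on the nozzle's (-y) side of the blue grip, hinged about the vertical at station (-16, 58, 140) mm, free end at x = -89 mm. 0 rad = at rest, 0.30 rad = squeezed right in; a spring (0.8 N m/rad, about 9 N where it is squeezed when fully in) returns it to 0.
- squeeze (a point): Fixed point, station (-52, 77, 140) mm: squeeze here from above, fingers closing along station y, one on the grip's back (y = 99), one on the trigger's front (y = 45 at rest, 55 squeezed in). It is midway between them when squeezed in; a gripper centred within 3 mm of it along y, closing with 20 N or more, squeezes far enough.
- trigger_face (a point): Point on the trigger's front (nozzle-side) face, 36 mm from its hinge, moves with the trigger; 140 mm above the bench.
- clamp: Ring clamp, loose: round dark wooden barrel 27 mm across, 120 mm long, brass band at half length, cork-brown jaws on top; about 100 g, mass centre 60 mm from the tail. Origin: centre of the tail (lower) end; z along the barrel to the jaws. Stands upright in a round 29 mm hole, 35 mm deep, in the wooden block, tail 13 mm and jaws 133 mm above the bench.
- ring: The silver ring with a green stone, 21 mm across, held in the jaws and part of the clamp; same origin and axes as the clamp. It stands 19 mm out beyond the jaws, along the clamp's z, its top 152 mm above the bench at the start. Nothing may touch it.
- ring_center (a point): Centre of the ring, on the clamp's axis 124 mm from its tail, 137 mm above the bench at the start.
- clamp_tail (a point): Centre of the clamp's tail end, same point as its origin.
- clamp_jaws (a point): Centre of the jaws' end face, 120 mm from the tail.
- nest (a point): Mouth of the hole in the wooden block, on its axis, 48 mm above the bench.
- tray: White sorting tray, fixed, 162 x 162 mm over its wooden rim, rim 12 mm high, white floor 150 x 150 mm and 6 mm high. Origin: centre, on the bench; z up.
- jar: Bystander, loose: clear jar with a brass lid, 50 mm across, 65 mm high, standing beside the station on its +x side. Origin: centre of its underside.
- loupe: Bystander, loose: black eye loupe, 34 mm across, 32 mm high, standing beyond the tray. Origin: centre of its underside.
- ringbox: Bystander, loose: red ring box 50 x 50 x 41 mm beyond the tray. Origin: centre of its underside.
Mind the look-alikes: they are no part of the job. There is more than one size of the tray; the one meant has the size given above.

How it is judged:
By the outcome, as a careful person would: the job done as asked, in the order asked, and still so for the second after the job is handed in, while the arm keeps its last pose, push and grip.
It also fails if it takes over 51 s, if anything falls off the work surface, if the arm or the gripper's body presses on something with over 40 N, if the wrist force passes 120 N, or if a joint passes its speed limit or range.

## Working session

There is one attempt and no reset: what is moved stays moved. The work goes in short steps, Python scripts to look and compute and a tool call to move; the robot and the scene stay as the last step left them, time stands still between calls to the robot, and variables do not carry over. Pictures are saved under pics/ and viewed, at most 10 in all, crops included, and the job is handed in when it is done.

Besides the shell and the picture viewer there is one more tool, called after "Request:" as name(argument=value, ...) on one line, values as JSON. carry_out: Moves the arm, as the interface text tells. Its arguments: {"type":"object","properties":{"increments":{"type":"array"}},"required":["increments"]}

```bash
mkdir -p pics; ls; python3 - <<'E'
from plant import ctrl, imaging
import cv2
s=ctrl.sense();print(s)
for n in("scene","top"):
    im=imaging.get_image(n);cv2.imwrite(f"pics/{n}0.png",im[:,:,::-1]);c=imaging.calibration(n);print(n,c)
E
```

```text
pics
{'clock': 0.0, 'q': array([ 1.39262337e+00,  2.55765119e-01,  1.07008729e-01, -4.83438530e-04,
       -1.42388742e+00, -2.84581923e-01]), 'dq': array([-0.00086426, -0.00157623,  0.00022686,  0.00106075,  0.00061358,
        0.00229443]), 'joint_efforts': array([ 5.70052580e-04, -3.86629307e+01,  2.37931520e+01,  5.36495492e+00,
       -6.20724633e-03,  9.43634376e-06]), 'tcp_pos': array([0.24527898, 0.49177795, 0.25238652]), 'orientation': array([ 9.35147581e-04,  9.73342838e-01, -2.29353023e-01, -1.89620487e-04]), 'ft_force': array([-0.4401882 , -0.09015272, -0.50605517]), 'moment': array([ 0.01849829,  0.04522442, -0.00684669]), 'gripper_force': 0.0, 'width': 0.08541471740342368}
scene {'intrinsics': array([[580.88824821,   0.        , 314.54419981],
       [  0.        , 580.88824821, 243.58290355],
       [  0.        ,   0.        ,   1.        ]]), 'distortion': array([0.04815591, 0.        , 0.        , 0.        , 0.        ]), 'rvec': array([ 1.76008656,  1.60610636, -0.79105341]), 'tvec': array([-0.11205295, -0.20595541,  1.64672933])}
top {'intrinsics': array([[561.45339632,   0.        , 322.98201448],
       [  0.        , 561.45339632, 240.94330761],
       [  0.        ,   0.        ,   1.        ]]), 'distortion': array([-0.13066285,  0.        ,  0.        ,  0.        ,  0.        ]), 'rvec': array([ 2.144537  , -2.17448893,  0.08640723]), 'tvec': array([0.0912007 , 0.47727915, 1.3552899 ])}
```

View pics/scene0.png

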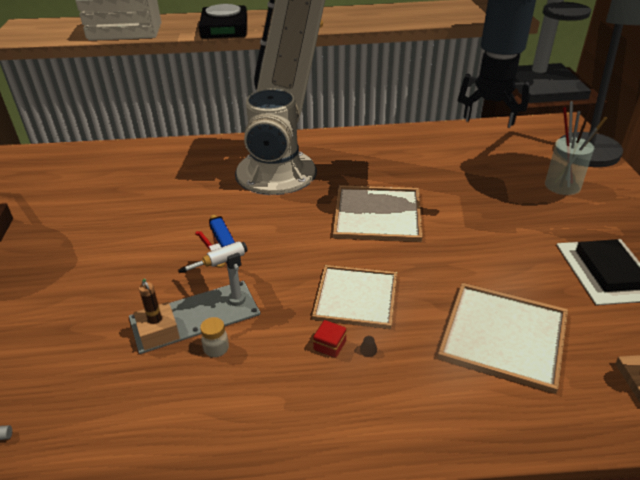

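View pics/top0.png

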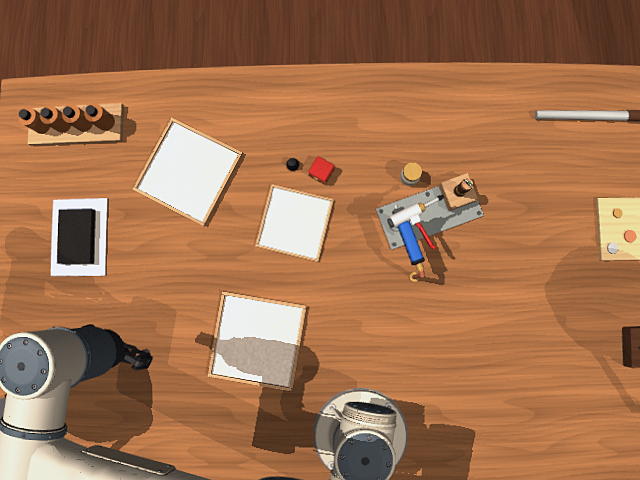

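The scene view shows the station at left (block with clamp near (152,310), gun at (225,250)). The top view shows three white trays centred at about (189,171), (295,223) and (258,340), the station plate around (430,212), the blue grip at (410,243) and the clamp at (463,186).

```bash
cat > h.py <<'E'
import numpy as np, cv2
from plant import ctrl, imaging
def ray(n,px,c=None):
    c=c or imaging.calibration(n);R=cv2.Rodrigues(np.array(c["rvec"]))[0];t=np.array(c["tvec"])
    p=cv2.undistortPoints(np.array(px,float).reshape(-1,1,2),c["intrinsics"],c["distortion"])[:,0]
    d=np.c_[p,np.ones(len(p))]@R
    return -R.T@t,d/np.linalg.norm(d,axis=1)[:,None]
def onplane(n,px,z,c=None):
    o,d=ray(n,px,c);return o+d*((z-o[2])/d[:,2])[:,None]
def tri(obs):
    A=np.zeros((3,3));b=np.zeros(3);L=[]
    for o,d in obs:
        P=np.eye(3)-np.outer(d,d);A+=P;b+=P@o;L.append((P,o))
    x=np.linalg.solve(A,b);return x,max(np.linalg.norm(P@(x-o)) for P,o in L)
def proj(n,X,c=None):
    c=c or imaging.calibration(n)
    return cv2.projectPoints(np.array(X,float).reshape(-1,1,3),c["rvec"],c["tvec"],c["intrinsics"],c["distortion"])[0][:,0]
def blobs(im,lo,hi,amin=30):
    m=cv2.inRange(cv2.cvtColor(im,cv2.COLOR_RGB2HSV),np.array(lo),np.array(hi))
    cs,_=cv2.findContours(m,cv2.RETR_EXTERNAL,cv2.CHAIN_APPROX_NONE)
    return [c for c in sorted(cs,key=cv2.contourArea,reverse=True) if cv2.contourArea(c)>=amin]
E
python3 - <<'E'
from h import *
np.set_printoptions(precision=4,suppress=True)
I={n:cv2.imread(f"pics/{n}0.png")[:,:,::-1].copy() for n in("top","scene")}
for c in blobs(I["top"],(0,0,190),(180,45,255),1500):
    b=cv2.boxPoints(cv2.minAreaRect(c));w=onplane("top",b,.006)
    print("white",cv2.minAreaRect(c)[0],w.mean(0),np.linalg.norm(w-np.roll(w,1,0),axis=1),np.degrees(np.arctan2(*(w[1]-w[0])[1::-1])))
def cen(n,lo,hi,k):
    r=[]
    for c in blobs(I[n],lo,hi,8)[:k]:
        (cx,cy),wh,a=cv2.minAreaRect(c);r.append((cx,cy,wh,a,cv2.contourArea(c)))
    return r
for n in I:
    print(n,"blue",cen(n,(105,150,80),(125,255,255),2));print(n,"red",cen(n,(0,220,90),(5,255,255),4),cen(n,(174,200,90),(180,255,255),3))
    print(n,"brass",cen(n,(14,120,120),(24,255,255),6))
print("plate",onplane("top",[(377,208),(391,249),(484,213),(471,176)],.008))
for n,b in(("top",(360,140,500,290)),("scene",(115,200,275,360))):
    x0,y0,x1,y1=b;cv2.imwrite(f"pics/crop_{n}.png",cv2.resize(I[n][y0:y1,x0:x1,::-1],None,fx=4,fy=4,interpolation=cv2.INTER_CUBIC)[:600,:800])
E
```

```text
white (187.51708984375, 171.0089111328125) [0.667 0.431 0.006] [0.1929 0.1997 0.1951 0.1959] -26.611693971834953
white (78.5, 236.5) [0.5022 0.7187 0.006 ] [0.2025 0.1533 0.1993 0.1509] -91.50205143143194
white (294.2353210449219, 222.558837890625) [0.5283 0.1566 0.006 ] [0.1476 0.151  0.1492 0.15  ] -14.08970025012569
white (260.2256774902344, 322.904052734375) [0.279  0.2433 0.006 ] [0.1943 0.1098 0.1951 0.1089] -9.185123704837547
white (55.00000762939453, 455.5) [-0.063   0.7828  0.006 ] [0.1254 0.3073 0.1199 0.3095] -87.5704629476981
top blue [(409.9158630371094, 241.03257751464844, (39.76951599121094, 12.394132614135742), 68.8387451171875, 434.0)]
top red [] []
top brass [(412.45001220703125, 170.64999389648438, (17.708751678466797, 18.024978637695312), 18.43494987487793, 241.5), (452.10003662109375, 189.3000030517578, (20.87103271484375, 17.076295852661133), 71.56504821777344, 90.0), (617.7161865234375, 212.7026824951172, (8.548747062683105, 9.04194450378418), 9.462322235107422, 54.5), (283.6637268066406, 382.1092834472656, (18.372182846069336, 37.21192169189453), 58.4957351684
[... 450 characters left out ...]
948486328, 79.61355590820312), 16.52579689025879, 8918.5), (400.6061096191406, 16.04116439819336, (27.578495025634766, 166.86495971679688), 86.76029968261719, 4059.0), (354.4773254394531, 294.22216796875, (80.29732513427734, 54.634666442871094), 5.8263421058654785, 3958.0), (99.99588775634766, 29.889039993286133, (28.64702606201172, 201.12136840820312), 87.87889862060547, 3164.5), (153.9499969482422, 318.8500061035156, (24.98199462890625, 37.947330474853516), 71.56504821777344, 484.0), (255.99998474121094, 23.5, (18.023677825927734, 28.45440101623535), 4.398705959320068, 418.0)]
plate [[ 0.5611 -0.0514  0.008 ]
 [ 0.4576 -0.0838  0.008 ]
 [ 0.5448 -0.3209  0.008 ]
 [ 0.6399 -0.2921  0.008 ]]
```

View pics/crop_top.png

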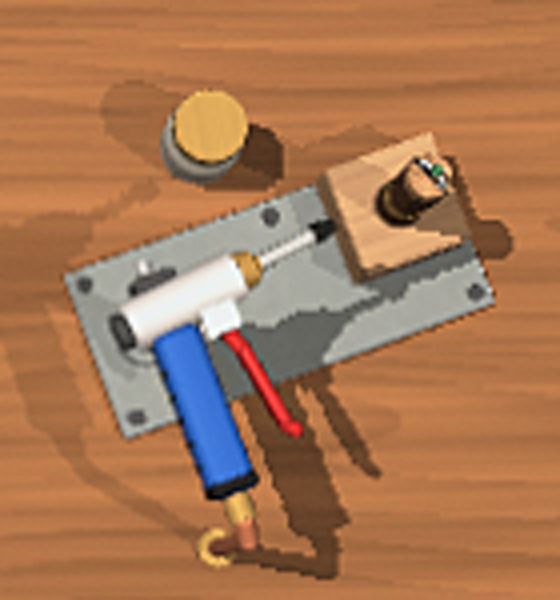

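View pics/crop_scene.png

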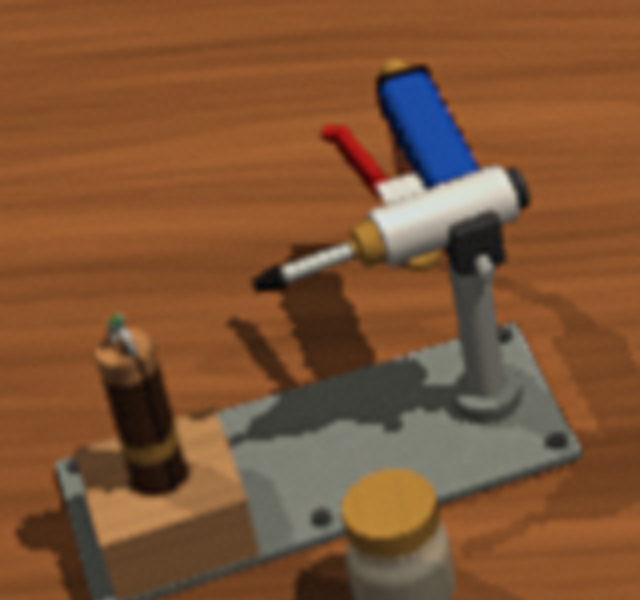

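The crops show: plate corners (crop/4 + offset) at top-image (376.3,208.3), (391.5,249.5), (483.8,215.8); block top corner (467.5,173.8); blue grip, red trigger and nozzle tip near (440,198). The middle tray has a 150 mm floor, so it is the right one, at (0.528, 0.157).

```bash
python3 - <<'E'
from h import *
from scipy.optimize import least_squares
np.set_printoptions(precision=4,suppress=True)
obs=[("top",(376.3,208.3),(55,115,8)),("top",(391.5,249.5),(-55,115,8)),("top",(483.8,215.8),(-55,-135,8)),
("scene",(115+580/4,200+452/4),(55,115,8)),("scene",(115+513/4,200+328/4),(-55,115,8)),("scene",(115+57/4,200+465/4),(-55,-135,8))]
def T(p,X): c,s=np.cos(p[2]),np.sin(p[2]);X=np.array(X)/1000.;return np.array([p[0]+c*X[0]-s*X[1],p[1]+s*X[0]+c*X[1],X[2]])
for cams in(("top",),("scene",),("top","scene")):
    o=[x for x in obs if x[0] in cams]
    W=[onplane(n,px,.008)[0] for n,px,_ in o]
    f=lambda p:np.concatenate([(T(p,X)-w)[:2] for (_,_,X),w in zip(o,W)])
    r=least_squares(f,[.55,-.15,.35]);print(cams,r.x,np.abs(r.fun).max())
p=r.x;np.save("st.npy",p)
print("squeeze",T(p,(-52,77,140)))
for n in("top","scene"):
    print(n,"blue ctr pred",proj(n,T(p,(-62,85,150))))
# clamp: jaws top triangulated from views; nest
a=ray("top",[(360+428/4,140+172/4)]);b=ray("scene",[(115+127/4,200+345/4)])
print("jaws",tri([(a[0],a[1][0]),(b[0],b[1][0])]))
a=ray("top",[(360+322/4,140+230/4)]);b=ray("scene",[(115+268/4,200+282/4)])
print("nozzle",tri([(a[0],a[1][0]),(b[0],b[1][0])]))
print("blocktop corners",onplane("top",[(467.5,173.8),(360+318/4,140+172/4),(360+355/4,140+283/4)],.048))
print("st axes",np.degrees(p[2]))
print("scene clamp z:",[ (z,proj("scene",T(p,(0,-95,z)))-[115,200]) for z in(48,73,115,133)])
E
```

```text
('top',) [ 0.5458 -0.1755  0.3317] 0.0009947405224580153
('scene',) [ 0.5527 -0.1714  0.338 ] 0.002938930280443064
('top', 'scene') [ 0.5493 -0.1735  0.3348] 0.00614482094578489
squeeze [ 0.4748 -0.1178  0.14  ]
top blue ctr pred [[410.5118 240.9972]]
scene blue ctr pred [[220.9536 230.9299]]
jaws (array([ 0.5962, -0.2487,  0.1336]), np.float64(0.001712531283179249))
nozzle (array([ 0.5626, -0.1859,  0.1371]), np.float64(0.001109349240232963))
blocktop corners [[ 0.6368 -0.2736  0.048 ]
 [ 0.6145 -0.2032  0.048 ]
 [ 0.5455 -0.2233  0.048 ]]
st axes 19.182185513877368
scene clamp z: [(48, array([[ 33.2823, 113.0251]])), (73, array([[ 30.7135, 104.0011]])), (115, array([[26.2247, 88.271 ]])), (133, array([[24.2308, 81.2996]]))]
```

Request:
carry_out(increments=[{"tx":0.25,"ty":0.23,"tz":-0.1,"turn":0,"jaw":1},{"tx":0.5,"ty":0.46,"tz":-0.2,"turn":0,"jaw":1},{"tx":0.72,"ty":0.66,"tz":-0.25,"turn":0,"jaw":1},{"tx":0.95,"ty":0.88,"tz":-0.25,"turn":0,"jaw":1},{"tx":1,"ty":0.92,"tz":-0.25,"turn":0,"jaw":1}])

```text
clock: 0.72
tcp_pos: [0.3426, 0.2356, 0.3038]
orientation: [-0.0, 0.973, -0.23, 0.0]
ft_force: [0.3, 0.6, 0.3]
width: 0.0854
gripper_force: 0.0
```

Request:
carry_out(increments=[{"tx":0.25,"ty":0.23,"tz":0,"turn":0,"jaw":1},{"tx":0.5,"ty":0.46,"tz":0,"turn":0,"jaw":1},{"tx":0.72,"ty":0.66,"tz":0,"turn":0,"jaw":1},{"tx":0.95,"ty":0.88,"tz":0,"turn":0,"jaw":1},{"tx":1,"ty":0.92,"tz":0,"turn":0,"jaw":1}])

```text
clock: 1.35
tcp_pos: [0.4393, -0.0186, 0.3028]
orientation: [0.0, 0.973, -0.231, -0.0]
ft_force: [-0.6, 0.1, 0.7]
width: 0.0854
gripper_force: 0.0
```

Request:
carry_out(increments=[{"tx":0.22,"ty":0.19,"tz":0,"turn":-0.08,"jaw":1},{"tx":0.42,"ty":0.37,"tz":0,"turn":-0.16,"jaw":1},{"tx":0.42,"ty":0.37,"tz":0,"turn":-0.24,"jaw":1},{"tx":0.42,"ty":0.37,"tz":0,"turn":-0.32,"jaw":1},{"tx":0.42,"ty":0.37,"tz":0,"turn":-0.381,"jaw":1},{"tx":0.42,"ty":0.37,"tz":0,"turn":-0.381,"jaw":1},{"tx":0.42,"ty":0.37,"tz":0,"turn":-0.381,"jaw":1}])

```text
clock: 2.22
tcp_pos: [0.4812, -0.1193, 0.3031]
orientation: [-0.0, 0.986, 0.166, -0.0]
ft_force: [-0.4, 0.6, -0.6]
width: 0.0853
gripper_force: 0.0
```

```bash
python3 - <<'E'
from h import *
np.set_printoptions(precision=4,suppress=True)
s=ctrl.sense();c=imaging.calibration("wrist");im=imaging.get_image("wrist")
cv2.imwrite("pics/w1.png",im[:,:,::-1]);import pickle;pickle.dump((s,c),open("w1.pkl","wb"))
print(s["clock"],s["q"],s["tcp_pos"],s["orientation"],c)
E
```

```text
2.225 [ 0.0735  0.1368  0.0848 -0.0001 -1.5192  1.8301] [ 0.4812 -0.1193  0.3031] [-0.0001  0.9862  0.1656 -0.0002] {'intrinsics': array([[420.2839,   0.    , 319.3406],
       [  0.    , 420.2839, 243.838 ],
       [  0.    ,   0.    ,   1.    ]]), 'distortion': array([-0.0584,  0.    ,  0.    ,  0.    ,  0.    ]), 'rvec': array([-2.3417,  1.6694,  0.2635]), 'tvec': array([-0.2681,  0.3402,  0.555 ])}
```

View pics/w1.png

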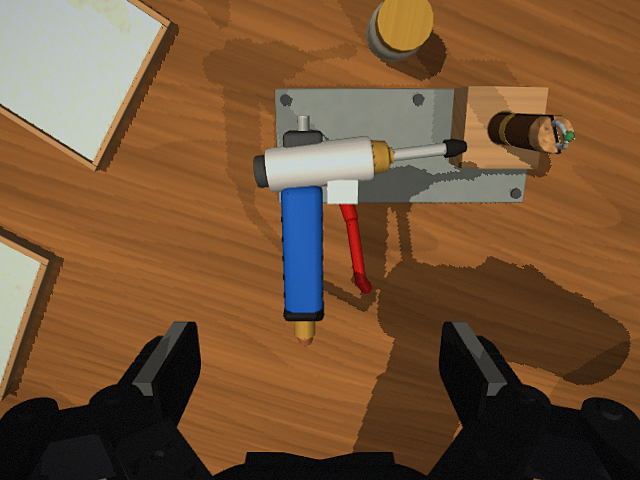

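The wrist view shows the gun and clamp: grip columns 283–323, rows ~188–320; trigger free end (362,290); nozzle tip (465,147); plate corners (276,89), (278,204), (524,202); barrel base near (497,127) in the block, and jaws end near (553,133).

```bash
cat >> h.py <<'E'
from scipy.optimize import least_squares
def T(p,X): c,s=np.cos(p[2]),np.sin(p[2]);X=np.array(X)/1000.;return np.array([p[0]+c*X[0]-s*X[1],p[1]+s*X[0]+c*X[1],X[2]])
E
python3 - <<'E'
from h import *
import pickle
np.set_printoptions(precision=4,suppress=True)
s,c=pickle.load(open("w1.pkl","rb"));im=cv2.imread("pics/w1.png")[:,:,::-1].copy()
o=ray("wrist",[(320,240)],c)[0];print("cam",o)
O=[((276,89),(55,115,8)),((278,204),(-55,115,8)),((524,202),(-55,-135,8))]
W=[onplane("wrist",px,.008,c)[0] for px,_ in O]
r=least_squares(lambda p:np.concatenate([(T(p,X)-w)[:2] for (_,X),w in zip(O,W)]),[.55,-.17,.33]);p=r.x
print("st",p,np.abs(r.fun).max());np.save("st.npy",p)
pt=lambda X:proj("wrist",T(p,X),c)[0]
print("grip top corners pred",[pt(X) for X in((-112,71,150),(-112,99,150),(-20,71,150),(-20,99,150),(-62,71,140),(-62,99,140))])
b=blobs(im,(105,150,60),(125,255,255),200)[0];print("blue",cv2.boundingRect(b))
for row in(210,250,290):
    q=b[b[:,0,1]==row][:,0,0];print(row,q.min(),q.max())
red=blobs(im,(0,180,80),(6,255,255),100);print("red",[cv2.boundingRect(x) for x in red])
print("trig end pred",pt((-89,37,140)),"nozzle tip",onplane("wrist",[(465,147)],.140,c))
# clamp: base ellipse centre on block, band, jaws
print("jaws",onplane("wrist",[(553,133)],.133,c),"block corners",onplane("wrist",[(466,86),(549,88),(455,168)],.048,c))
print("inv squeeze",T(p,(-52,77,140)))
x=slice(480,590)
cv2.imwrite("pics/w1c.png",cv2.resize(im[80:190,440:590,::-1],None,fx=5,fy=5,interpolation=cv2.INTER_CUBIC))
np.save("cl.npy",o)
E
```

```text
cam [ 0.5548 -0.0926  0.4235]
st [ 0.5449 -0.1737  0.3398] 0.0011323358793880536
grip top corners pred [array([324.2083, 322.159 ]), array([285.8344, 322.3862]), array([323.6306, 197.7949]), array([281.297 , 198.1357]), array([323.7765, 252.89  ]), array([284.5769, 253.1675])]
blue (281, 186, 42, 127)
210 282 321
250 283 321
290 284 322
red [(340, 205, 32, 88)]
trig end pred [370.231  287.2853] nozzle tip [[ 0.5639 -0.1919  0.14  ]]
jaws [[ 0.5934 -0.2481  0.133 ]] block corners [[ 0.6139 -0.2037  0.048 ]
 [ 0.6374 -0.2725  0.048 ]
 [ 0.547  -0.2233  0.048 ]]
inv squeeze [ 0.4702 -0.1185  0.14  ]
```

View pics/w1c.png

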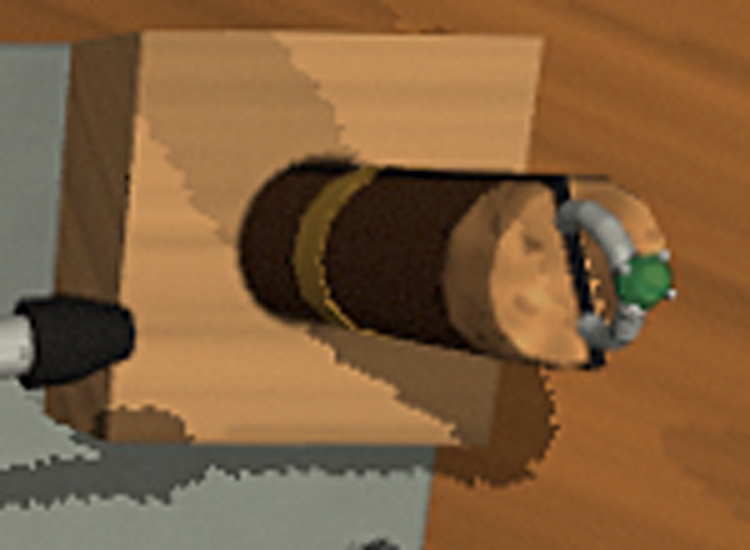

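Request:
carry_out(increments=[{"tx":-0.05,"ty":-0.026,"tz":0.05,"turn":0,"jaw":1},{"tx":-0.05,"ty":-0.026,"tz":0.25,"turn":0,"jaw":1},{"tx":-0.05,"ty":-0.026,"tz":0.42,"turn":0,"jaw":1},{"tx":-0.05,"ty":-0.026,"tz":0.55,"turn":0,"jaw":1},{"tx":-0.05,"ty":-0.026,"tz":0.65,"turn":0,"jaw":1},{"tx":-0.05,"ty":-0.026,"tz":0.74,"turn":0,"jaw":1},{"tx":-0.05,"ty":-0.026,"tz":0.805,"turn":0,"jaw":1},{"tx":-0.05,"ty":-0.026,"tz":0.805,"turn":0,"jaw":0.76},{"tx":-0.05,"ty":-0.026,"tz":0.805,"turn":0,"jaw":0.76}])

```text
clock: 3.4
tcp_pos: [0.4704, -0.1184, 0.1429]
orientation: [0.001, 0.986, 0.167, 0.0]
ft_force: [-0.2, -2.8, -2.0]
width: 0.0647
gripper_force: 1.6
```

```bash
python3 - <<'E'
from h import *
import pickle
np.set_printoptions(precision=4,suppress=True)
s=ctrl.sense();c=imaging.calibration("wrist");im=imaging.get_image("wrist")
cv2.imwrite("pics/w2.png",im[:,:,::-1]);pickle.dump((s,c),open("w2.pkl","wb"));print(s)
E
```

```text
{'clock': 3.4, 'q': array([ 0.0783,  0.1924, -0.2635,  0.0014, -1.1144,  1.827 ]), 'dq': array([-0.0009, -0.0037, -0.0022, -0.0079,  0.0013,  0.0017]), 'joint_efforts': array([  1.718 , -33.2565,  22.1895,   4.0925,   0.1206,   0.0006]), 'tcp_pos': array([ 0.4704, -0.1184,  0.1429]), 'orientation': array([0.0007, 0.986 , 0.1668, 0.0002]), 'ft_force': array([-0.2254, -2.8169, -2.0369]), 'moment': array([-1.2051,  0.0616,  0.0285]), 'gripper_force': 1.5732851496431977, 'width': 0.06472484802833874}
```

View pics/w2.png

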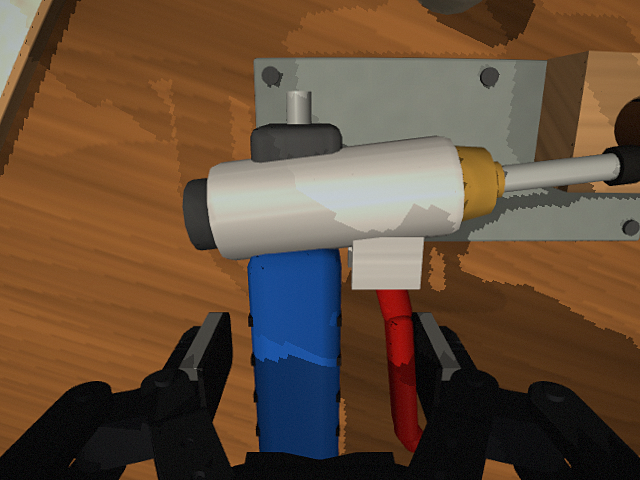

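The wrist view shows the pads straddling grip and trigger: left pad edge at (228,340) clear of the grip edge (250), right pad at (413,340) just touching the trigger. This is well centred, so I'm squeezing now.

Request:
carry_out(increments=[{"tx":0,"ty":0,"tz":0,"turn":0,"jaw":0.4},{"tx":0,"ty":0,"tz":0,"turn":0,"jaw":0.4}])

```text
clock: 3.7
tcp_pos: [0.4706, -0.1185, 0.1448]
orientation: [0.001, 0.986, 0.166, 0.001]
ft_force: [-5.0, 0.3, 12.2]
width: 0.0425
gripper_force: 62.2
```

Request:
carry_out(increments=[{"tx":0,"ty":0,"tz":0,"turn":0,"jaw":0.4},{"tx":0,"ty":0,"tz":0,"turn":0,"jaw":0.4},{"tx":0,"ty":0,"tz":0,"turn":0,"jaw":0.4},{"tx":0,"ty":0,"tz":0,"turn":0,"jaw":1},{"tx":0,"ty":0,"tz":0,"turn":0,"jaw":1},{"tx":0,"ty":0,"tz":0,"turn":0,"jaw":1}])

```text
clock: 4.45
tcp_pos: [0.4702, -0.1174, 0.1424]
orientation: [-0.0, 0.986, 0.167, 0.0]
ft_force: [0.5, -0.6, 0.4]
width: 0.0852
gripper_force: 0.0
```

Request:
carry_out(increments=[{"tx":0,"ty":0,"tz":-0.2,"turn":0,"jaw":1},{"tx":0,"ty":0,"tz":-0.5,"turn":0,"jaw":1},{"tx":0.05,"ty":0.05,"tz":-0.8,"turn":0.08,"jaw":1},{"tx":0.15,"ty":0.2,"tz":-0.8,"turn":0.16,"jaw":1},{"tx":0.26,"ty":0.35,"tz":-0.8,"turn":0.24,"jaw":1},{"tx":0.367,"ty":0.467,"tz":-0.8,"turn":0.32,"jaw":1},{"tx":0.367,"ty":0.467,"tz":-0.8,"turn":0.4,"jaw":1},{"tx":0.367,"ty":0.467,"tz":-0.8,"turn":0.48,"jaw":1},{"tx":0.367,"ty":0.467,"tz":-0.8,"turn":0.56,"jaw":1},{"tx":0.367,"ty":0.467,"tz":-0.8,"turn":0.64,"jaw":1},{"tx":0.367,"ty":0.467,"tz":-0.8,"turn":0.72,"jaw":1},{"tx":0.367,"ty":0.467,"tz":-0.8,"turn":0.75,"jaw":1}])

```text
clock: 5.95
tcp_pos: [0.5702, -0.1814, 0.3021]
orientation: [-0.0, 0.814, -0.58, -0.0]
ft_force: [0.4, 0.2, 0.4]
width: 0.0855
gripper_force: 0.0
```

Request:
carry_out(increments=[{"tx":0,"ty":0,"tz":0,"turn":0,"jaw":1},{"tx":0,"ty":0,"tz":0,"turn":0,"jaw":1}])

```text
clock: 6.2
tcp_pos: [0.5702, -0.1817, 0.3022]
orientation: [-0.0, 0.816, -0.579, -0.0]
ft_force: [-0.0, 0.1, -0.6]
width: 0.0852
gripper_force: 0.0
```

```bash
python3 - <<'E'
from h import *
import pickle
np.set_printoptions(precision=4,suppress=True)
s=ctrl.sense();c=imaging.calibration("wrist");im=imaging.get_image("wrist")
cv2.imwrite("pics/w3.png",im[:,:,::-1]);pickle.dump((s,c),open("w3.pkl","wb"));print(s["q"],s["tcp_pos"],s["orientation"])
print(proj("wrist",[(.593,-.248,.048),(.593,-.248,.133)],c))
print("cam",ray("wrist",[(320,240)],c)[0])
E
```

```text
[-0.0476  0.3478  0.3593 -0.0002 -1.5825  0.3843] [ 0.5702 -0.1817  0.3022] [-0.0001  0.8156 -0.5786 -0.0001]
[[319.4966 117.441 ]
 [319.3732 120.1223]]
cam [ 0.5952 -0.2553  0.4226]
```

View pics/w3.png

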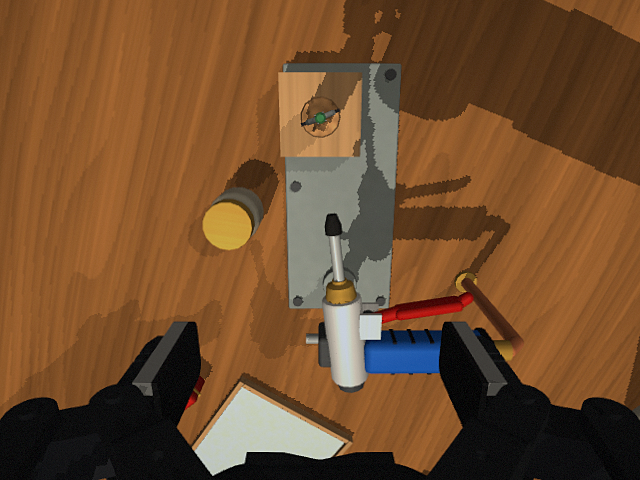

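The wrist view has the clamp seen end-on at (320.5,117.5), with the stone at (320,118), within about 2 px of the prediction. Now I move over it and descend.

Request:
carry_out(increments=[{"tx":0.2,"ty":0.004,"tz":0,"turn":0,"jaw":1},{"tx":0.355,"ty":0.004,"tz":0.05,"turn":0,"jaw":1},{"tx":0.355,"ty":0.004,"tz":0.1,"turn":0,"jaw":1},{"tx":0.355,"ty":0.004,"tz":0.25,"turn":0,"jaw":1},{"tx":0.355,"ty":0.004,"tz":0.4,"turn":0,"jaw":1},{"tx":0.355,"ty":0.004,"tz":0.55,"turn":0,"jaw":1},{"tx":0.355,"ty":0.004,"tz":0.7,"turn":0,"jaw":1},{"tx":0.355,"ty":0.004,"tz":0.8,"turn":0,"jaw":1},{"tx":0.355,"ty":0.004,"tz":0.88,"turn":0,"jaw":1},{"tx":0.355,"ty":0.004,"tz":0.94,"turn":0,"jaw":1},{"tx":0.355,"ty":0.004,"tz":0.971,"turn":0,"jaw":1},{"tx":0.355,"ty":0.004,"tz":0.971,"turn":0,"jaw":1}])

```text
clock: 7.75
tcp_pos: [0.5928, -0.2492, 0.108]
orientation: [0.0, 0.815, -0.579, -0.0]
ft_force: [0.3, -0.3, 0.2]
width: 0.0854
gripper_force: 0.0
```

```bash
python3 - <<'E'
from h import *
im=imaging.get_image("scene");s=ctrl.sense();print(s["tcp_pos"],s["ft_force"])
cv2.imwrite("pics/s4.png",cv2.resize(im[190:370,70:310,::-1],None,fx=3.3,fy=3.3,interpolation=cv2.INTER_CUBIC))
E
```

```text
[ 0.59302703 -0.24929689  0.10854565] [ 0.46539661 -0.57006843  0.20961424]
```

View pics/s4.png

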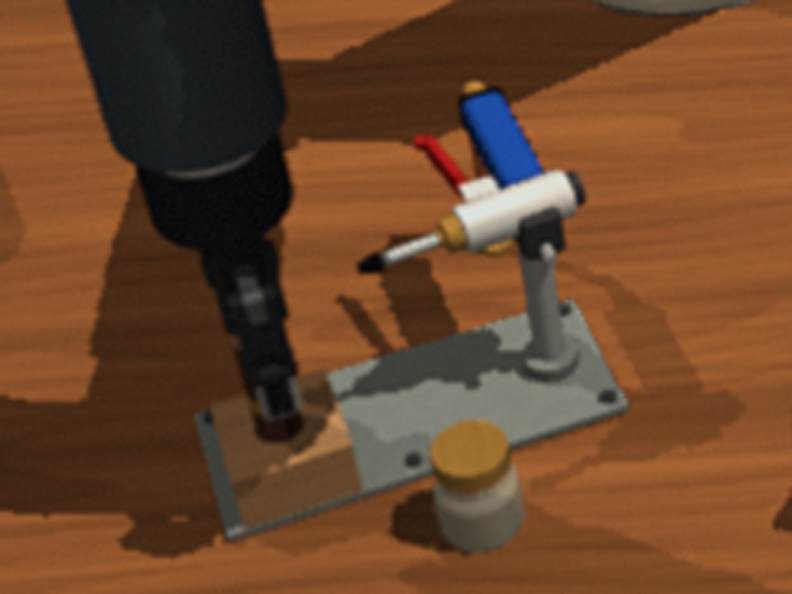

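The scene crop shows the fingers straddling the barrel near (280,390), all else untouched. Closing now.

Request:
carry_out(increments=[{"tx":0,"ty":0,"tz":0,"turn":0,"jaw":0.5},{"tx":0,"ty":0,"tz":0,"turn":0,"jaw":0.2},{"tx":0,"ty":0,"tz":0,"turn":0,"jaw":0.1},{"tx":0,"ty":0,"tz":0,"turn":0,"jaw":0.1},{"tx":0,"ty":0,"tz":0,"turn":0,"jaw":0.1}])

```text
clock: 8.43
tcp_pos: [0.5931, -0.2493, 0.1085]
orientation: [-0.0, 0.815, -0.579, 0.0]
ft_force: [-0.2, 0.1, 1.6]
width: 0.0249
gripper_force: 58.8
```

Request:
carry_out(increments=[{"tx":0,"ty":0,"tz":-0.05,"turn":0,"jaw":0.1},{"tx":0,"ty":0,"tz":-0.1,"turn":0,"jaw":0.1},{"tx":0,"ty":0,"tz":-0.135,"turn":0,"jaw":0.1},{"tx":0,"ty":0,"tz":-0.135,"turn":0,"jaw":0.1}])

```text
clock: 8.93
tcp_pos: [0.5931, -0.2493, 0.136]
orientation: [-0.0, 0.815, -0.579, 0.001]
ft_force: [-0.6, 0.3, -1.8]
width: 0.0248
gripper_force: 58.9
```

Request:
carry_out(increments=[{"tx":0.04,"ty":0,"tz":0,"turn":0,"jaw":0.1},{"tx":0.08,"ty":0,"tz":0,"turn":0,"jaw":0.1},{"tx":0.117,"ty":0,"tz":-0.003,"turn":0,"jaw":0.1},{"tx":0.155,"ty":0,"tz":0.004,"turn":0,"jaw":0.1},{"tx":0.155,"ty":0,"tz":0.004,"turn":0,"jaw":0.1}])

```text
clock: 9.55
tcp_pos: [0.6029, -0.2776, 0.1335]
orientation: [-0.001, 0.815, -0.579, -0.001]
ft_force: [0.2, 5.2, 0.3]
width: 0.0255
gripper_force: 60.2
```

```bash
python3 - <<'E'
from h import *
s=ctrl.sense();print(s["tcp_pos"],s["ft_force"],s["moment"],s["width"],s["gripper_force"])
im=imaging.get_image("wrist");cv2.imwrite("pics/w5.png",im[:,:,::-1])
im=imaging.get_image("scene");a=cv2.resize(im[190:370,70:310,::-1],None,fx=2.5,fy=2.5,interpolation=cv2.INTER_CUBIC)
t=imaging.get_image("top");b=cv2.resize(t[140:260,400:500,::-1],None,fx=2,fy=3.75,interpolation=cv2.INTER_CUBIC)
cv2.imwrite("pics/s5.png",np.hstack([a,b]))
E
```

```text
[ 0.6029092  -0.27763751  0.13345835] [0.24924676 5.1996554  0.30415412] [ 1.93559235 -0.04321457 -0.03330523] 0.025545816194984937 60.18277555704117
```

View pics/s5.png

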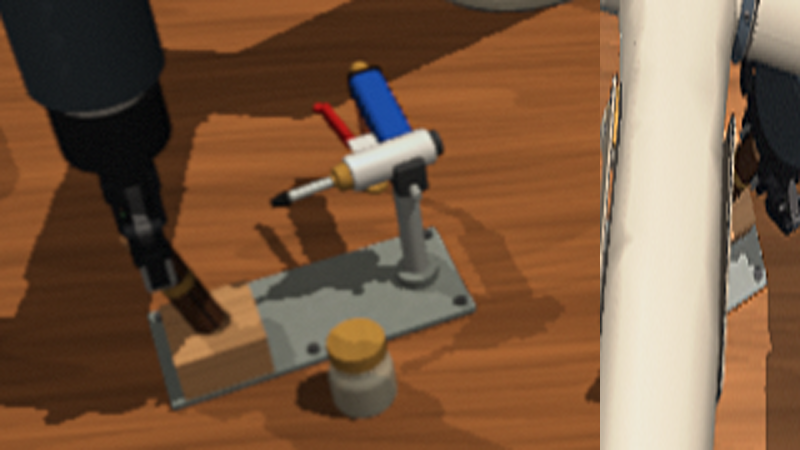

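The view shows the barrel leaning about its tail in the hole, pivoting between the pads with only 5 N. I'll continue the arc to about 65°.

Request:
carry_out(increments=[{"tx":0.036,"ty":0,"tz":0.008,"turn":0,"jaw":0.1},{"tx":0.072,"ty":0,"tz":0.019,"turn":0,"jaw":0.1},{"tx":0.095,"ty":0,"tz":0.029,"turn":0,"jaw":0.1},{"tx":0.12,"ty":0,"tz":0.041,"turn":0,"jaw":0.1},{"tx":0.147,"ty":0,"tz":0.057,"turn":0,"jaw":0.1},{"tx":0.17,"ty":0,"tz":0.073,"turn":0,"jaw":0.1},{"tx":0.17,"ty":0,"tz":0.073,"turn":0,"jaw":0.1}])

```text
clock: 10.58
tcp_pos: [0.6143, -0.3112, 0.12]
orientation: [0.0, 0.815, -0.579, 0.0]
ft_force: [-1.4, 2.2, 4.0]
width: 0.0249
gripper_force: 61.5
```

Request:
carry_out(increments=[{"tx":0.022,"ty":0,"tz":0.017,"turn":0,"jaw":0.1},{"tx":0.041,"ty":0,"tz":0.033,"turn":0,"jaw":0.1},{"tx":0.062,"ty":0,"tz":0.055,"turn":0,"jaw":0.1},{"tx":0.082,"ty":0,"tz":0.077,"turn":0,"jaw":0.1},{"tx":0.105,"ty":0,"tz":0.107,"turn":0,"jaw":0.1},{"tx":0.105,"ty":0,"tz":0.107,"turn":0,"jaw":0.1}])

```text
clock: 11.32
tcp_pos: [0.6211, -0.3315, 0.0981]
orientation: [0.0, 0.815, -0.579, 0.0]
ft_force: [-0.2, -0.3, 3.7]
width: 0.0252
gripper_force: 60.5
```

Request:
carry_out(increments=[{"tx":-0.01,"ty":0,"tz":-0.1,"turn":0,"jaw":0.1},{"tx":-0.02,"ty":0,"tz":-0.3,"turn":0,"jaw":0.1},{"tx":-0.02,"ty":0,"tz":-0.55,"turn":0,"jaw":0.1},{"tx":-0.02,"ty":0,"tz":-0.75,"turn":0,"jaw":0.1},{"tx":-0.02,"ty":0,"tz":-0.85,"turn":0,"jaw":0.1},{"tx":-0.02,"ty":0,"tz":-0.85,"turn":0,"jaw":0.1}])

```text
clock: 12.08
tcp_pos: [0.6202, -0.3272, 0.2692]
orientation: [-0.0, 0.815, -0.579, 0.001]
ft_force: [-0.8, 0.1, -1.3]
width: 0.0251
gripper_force: 60.2
```

```bash
python3 - <<'E'
from h import *
s=ctrl.sense();print(s["tcp_pos"],s["orientation"],s["q"],s["ft_force"],s["width"],s["gripper_force"])
im=imaging.get_image("wrist");cv2.imwrite("pics/w6.png",im[:,:,::-1])
im=imaging.get_image("scene");cv2.imwrite("pics/s6.png",im[:,:,::-1])
a=cv2.resize(im[140:380,20:270,::-1],(500,480),interpolation=cv2.INTER_CUBIC)
b=cv2.resize(cv2.imread("pics/w6.png"),(300,225));b=np.vstack([b,np.zeros((255,300,3),np.uint8)])
cv2.imwrite("pics/m6.png",np.hstack([a,b]))
E
```

```text
[ 0.62020358 -0.32722936  0.26924741] [-1.33628278e-04  8.15039033e-01 -5.79404332e-01  1.40620290e-03] [-2.63132563e-01  5.74517382e-01  6.34258083e-01  7.27788378e-04
 -1.62780698e+00  5.97974622e-01] [-0.82774541  0.11553464 -1.29970657] 0.02513487138003887 60.21165356040001
```

View pics/m6.png

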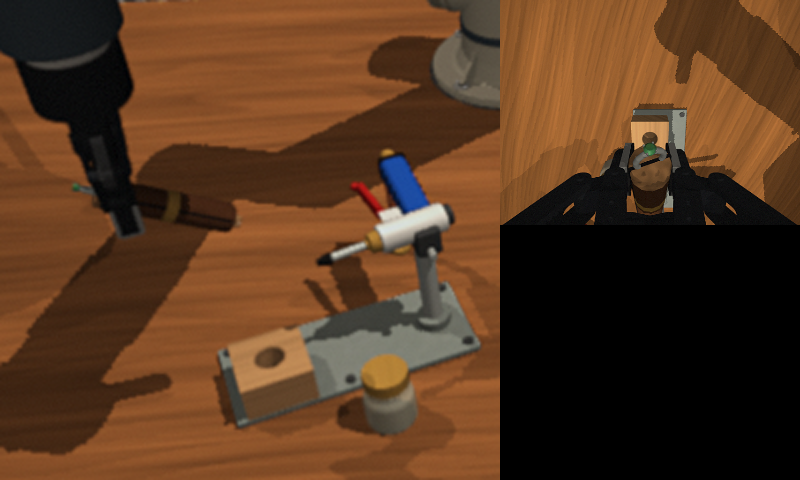

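The picture (scene crop left, wrist right) shows the clamp well leaned over between the pads: stone at crop (75,187), tail at (237,215). The hole is empty and the other things have not moved. I'll check the tilt numerically.

```bash
cat > tilt.py <<'E'
from h import *
def inplane(n,px,tcp,d):
    o,v=ray(n,px);nrm=np.array([-d[1],d[0],0]);k=((tcp-o)@nrm)/(v@nrm);return o+v*k[:,None]
E
python3 - <<'E'
from tilt import *
np.set_printoptions(precision=4,suppress=True)
s=ctrl.sense();d=np.array([.330,-.944,0]);t=s["tcp_pos"]
P=inplane("scene",[(57.5,233.5),(20+233/2,140+213/2),(20+172/2,140+208/2)],t,d)
print(P)
for q in P: print("along d",(q-t)@d,"dz",q[2]-t[2])
u=P[0]-P[1];print("len",np.linalg.norm(u),"tilt deg",np.degrees(np.arccos(u[2]/np.linalg.norm(u))))
ring=P[1]+u/np.linalg.norm(u)*.124;print("ring",ring,"off",(ring-t)@d, "remaining to tray in tool xy",(np.array([.5283,.1566])-ring[:2])@np.array([[.330,-.944],[-.944,-.330]]).T)
E
```

```text
[[ 0.6289 -0.3534  0.2922]
 [ 0.5917 -0.2471  0.2253]
 [ 0.6072 -0.2914  0.2474]]
along d 0.028512827037570854 dz 0.025949478171148177
along d -0.08410700417417996 dz -0.040966381243807415
along d -0.03714016216862466 dz -0.018937470341824636
len 0.13099809938961884 tilt deg 59.28183504744775
ring [ 0.6269 -0.3477  0.2887] off 0.022496520116064577 remaining to tray in tool xy [-0.5086 -0.0734]
```

Request:
carry_out(increments=[{"tx":-0.05,"ty":-0.007,"tz":0,"turn":0,"jaw":0.1},{"tx":-0.15,"ty":-0.02,"tz":0,"turn":0,"jaw":0.1},{"tx":-0.3,"ty":-0.04,"tz":0,"turn":0,"jaw":0.1},{"tx":-0.45,"ty":-0.06,"tz":0,"turn":0,"jaw":0.1},{"tx":-0.6,"ty":-0.08,"tz":0,"turn":0,"jaw":0.1},{"tx":-0.75,"ty":-0.105,"tz":0,"turn":0,"jaw":0.1},{"tx":-0.9,"ty":-0.13,"tz":0,"turn":0,"jaw":0.1}])

```text
clock: 13.05
tcp_pos: [0.5841, -0.1466, 0.2673]
orientation: [0.0, 0.815, -0.579, -0.001]
ft_force: [-0.2, 0.3, -1.1]
width: 0.0249
gripper_force: 60.2
```

Request:
carry_out(increments=[{"tx":-0.15,"ty":-0.02,"tz":0,"turn":0,"jaw":0.1},{"tx":-0.3,"ty":-0.04,"tz":0,"turn":0,"jaw":0.1},{"tx":-0.45,"ty":-0.06,"tz":0,"turn":0,"jaw":0.1},{"tx":-0.6,"ty":-0.08,"tz":0,"turn":0,"jaw":0.1},{"tx":-0.75,"ty":-0.105,"tz":0,"turn":0,"jaw":0.1},{"tx":-0.9,"ty":-0.13,"tz":0,"turn":0,"jaw":0.1}])

```text
clock: 13.8
tcp_pos: [0.5493, 0.0317, 0.2673]
orientation: [0.001, 0.815, -0.579, -0.001]
ft_force: [0.8, 0.1, -1.0]
width: 0.0252
gripper_force: 60.2
```

Request:
carry_out(increments=[{"tx":-0.15,"ty":-0.02,"tz":0,"turn":0,"jaw":0.1},{"tx":-0.3,"ty":-0.04,"tz":0,"turn":0,"jaw":0.1},{"tx":-0.45,"ty":-0.06,"tz":0,"turn":0,"jaw":0.1},{"tx":-0.58,"ty":-0.08,"tz":0,"turn":0,"jaw":0.1},{"tx":-0.68,"ty":-0.1,"tz":0,"turn":0,"jaw":0.1},{"tx":-0.73,"ty":-0.107,"tz":0,"turn":0,"jaw":0.1},{"tx":-0.74,"ty":-0.107,"tz":0,"turn":0,"jaw":0.1},{"tx":-0.74,"ty":-0.107,"tz":0,"turn":0,"jaw":0.1},{"tx":-0.74,"ty":-0.107,"tz":0,"turn":0,"jaw":0.1},{"tx":-0.74,"ty":-0.107,"tz":0,"turn":0,"jaw":0.1}])

```text
clock: 15.05
tcp_pos: [0.5221, 0.1768, 0.2683]
orientation: [-0.0, 0.815, -0.58, 0.0]
ft_force: [0.9, -0.2, -1.2]
width: 0.0253
gripper_force: 60.2
```

```bash
python3 - <<'E'
from tilt import *
np.set_printoptions(precision=4,suppress=True)
im=imaging.get_image("scene");s=ctrl.sense();cv2.imwrite("pics/s7.png",im[:,:,::-1])
t=s["tcp_pos"];d=np.array([.330,-.944,0])
print(s["clock"],t,s["orientation"],np.abs(s["dq"]).max(),s["width"],s["gripper_force"])
c=proj("scene",[t])[0];print("tcp px",c)
x,y=c.astype(int);x0,y0=x-60,y-50;sub=im[y0:y+60,x0:x+90].copy()
for nm,lo,hi in(("green",(60,100,40),(90,255,255)),("darkwood",(0,60,15),(18,255,75)),("band",(16,120,50),(26,255,160))):
    for b in blobs(sub,lo,hi,4)[:3]:
        r=cv2.minAreaRect(b);pc=np.array(r[0])+[x0,y0];P=inplane("scene",[pc],t,d)[0]
        print(nm,pc,r[1],r[2],"along",(P-t)@d,"dz",P[2]-t[2])
E
```

```text
15.1 [0.5221 0.1769 0.2683] [-0.      0.815  -0.5795  0.    ] 0.0025654764633400878 0.024780839891795928 60.20694941282272
tcp px [368.5935 189.5506]
darkwood [390.6014 191.3873] (34.814388275146484, 25.7647762298584) 62.52556610107422 along -0.04800901869957666 dz -0.018120510837179027
darkwood [358.3119 166.2064] (56.3201904296875, 11.206568717956543) 73.3007583618164 along 0.023099450261038698 dz 0.056523121325943615
darkwood [374.75 179.25] (4.242640495300293, 6.363960266113281) 45.0 along -0.012000780478791526 dz 0.019222913054294133
band [388.6588 193.0353] (5.423261642456055, 12.798896789550781) 12.528807640075684 along -0.043965538669818706 dz -0.020698122398622676
```

```bash
python3 -c "
from plant import ctrl
print(ctrl.sign_off())"
```

```text
the job is handed in; nothing more can be done
None
```

The trigger was squeezed right in for about half a second and released. The clamp was then drawn out by its wood and is held motionless about 60° from upright, with the ring over the 162 mm tray and the whole clamp roughly 20 cm above the bench; I handed it in at 15.1 s, having viewed 11 pictures, one over the limit of 10.

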